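# Shut and lock a computer's hatch with its quarter-turn stud

## Robot

A 6-joint arm with a two-finger parallel gripper is mounted at the origin on the work surface. World frame = base frame: x ahead of the robot, y to its left, z up, the work surface at z = 0. Lengths are in mm, angles in rad, forces in N, time in s.
With the tool pointing down it reaches from about 325 to 1000 mm from the base axis. Payload 5.1 kg.
Tool frame: the origin (TCP) lies between the finger pads; the fingertips stand 25 mm ahead of it and the grasp point (between the pads) lies 6 mm ahead of it (tips_ahead is the x of the fingertips in the tool frame, in mm); x points along the fingers, y is the direction in which the jaws open and shut, and the axes are right-handed (so a half turn about x gives the same grasp; the last joint's range is limited). The gripper opens to 85 mm and grips with 20 to 120 N. Pads are 22 mm wide; open, the fingers measure 114 mm over their backs; the gripper's body (76 mm by 85 mm) begins 54 mm behind the grasp point. The pads swing forward as they close: fully open they stand 13 mm farther back than shut.
Start: joints at [-1.187, 0.124, 1.65, -0, 1.367, -0.083], TCP at [292.488, -580.462, 256.322] pointing down, gripper open.
Joint ranges: [-2.61, 2.61], [-1.02, 2.33], [0.03, 2.71], [-1.35, 4.49], [0.32, 2.68], [-2.91, 2.91]. Speed limits (rad/s): [2.57, 2.57, 3.14, 3.14, 3.14, 3.14].

## Interface

Orientations are given as a unit quaternion [w, x, y, z].
In Python, from station import * gives the robot as it stands. The module is installed in compiled form; this text tells all that it offers.
- The arm moves only by the shell command python3 -m creep 'ROWS' [OPENING] [FORCE]. ROWS is JSON, a list of rows, each an object with "offset": the shift along the tool's x, y, z as a fraction of full scale, a list of three; "twist": the turn, a rotation vector about the tool's x, y, z as a fraction of full scale, a list of three. A call has 1 to 8 rows; each row is the pose to reach, as a shift and turn from the pose measured when the call began, along the tool's axes at that moment; what a row does not reach only later rows make up. Full scale, the value 1, is 0.5 m for a shift and 90 degrees for a turn. A row lasts 1/12 s, in which the tool goes at most 41.7 mm and 7.16 degrees, less where a joint would pass 70% of its speed; a pose out of reach is approached as far as the arm can. A call with a number of a shift or a turn outside -1 to 1 is refused whole. A call with a gripper value outside its range is refused whole. OPENING is the opening, from -1 (shut) to 1 (fully open), set as the call begins (- or left out, the last holds). The fingers move at their own pace and stop on an object; FORCE is the grip in N (left out, the last holds). Time passes only in rows, so rows that repeat a pose let the fingers close. It gives the time, the measured TCP pose, the force and the opening at its end, in the units of the state.
- state(): the state, without advancing time (a new reading comes with each control period).
- camera(name): name is "scene" or "top" or "wrist"; returns the picture (480x640x3 uint8, red, green, blue); there is no depth.
- camera_model(name): a dict with "mtx" (3x3 intrinsics, pixels), "R" (3x3) and "t" (3): a world point X has camera coordinates R X + t; the wrist camera has in their place "tool_from_camera" (4x4, takes a point from camera to tool coordinates, whose origin is the TCP and whose axes are the tool frame's). Camera axes: x right, y down, z forward; pixel columns grow to the right and rows downward; lengths in mm; the calibration is good to about 2 mm. A picture is of the moment at which its call begins: read the wrist's pose just before it. camera_model takes no time and is no camera call.
- close_job(): hands the job in, once; it reports no verdict.
The state is a dict: "clock": time; "q": joint angles; "qvel": joint speeds; "joint_efforts": joint torques, N m; "eef_pos": TCP position; "tool_rot": TCP orientation; "ft_force": force on the tool from outside, world axes, zero at the start; "wrist_torque": the same for the moment, N m; "grip_width": finger opening in mm.
Only numpy, scipy, OpenCV 4.12 (cv2) and the standard library are available. Lean on these libraries where they do the work, as an engineer would, in place of code of your own. Each camera call takes 0.05 s, during which the arm holds its last target. There are 200 camera calls.

## Task

Gently swing the computer's open hatch shut. Then press lightly on its winged stud while turning it clockwise until you feel it drop into the hidden slot below - do not force it against the plate - push it fully in, turn it a quarter turn clockwise to its stop and let go, so that it springs up into its catch and keeps the hatch locked. Leave the other things on the desk and on the computer alone.

Things in the scene. Friction and masses are not known exactly. Their poses are not given: they have to be found in the camera images.
- case: Flat aluminium desktop computer case lying on the desk, fixed, 230 (x) x 220 (y) x 90 mm high. Origin: centre of its underside, z up. Its top plate is the hatch lid; with the lid shut the stud's axis stands upright at case x = -85 mm, y = 0. Behind the hinge is a fixed deck 37 mm deep with a USB stick on it.
- lid_hinge (a point): Middle of the hatch's hinge line, which runs along y; lies at case x = +75, z = 88 mm. Axes are those of the lid (x away from its free edge, z out of its upper face). The lid is 186 (x) x 214 x 4 mm, its upper face 2 mm above this point, its free edge to the case's -x side.
- lid (a joint): Hatch angle, rad: 0 = shut (upper face level, 90 mm above the desk), grows as the free edge rises; starts between 0.35 and 0.8. A stiff friction hinge keeps it where it is left; 1 to 6 N straight down on its upper face 105 mm from the hinge moves it. It is slammed if it moves faster than 3.5 rad/s.
- lid_pad (a point): A bare spot on the lid's upper face, 105 mm from the hinge and 60 mm to the +y side of the stud, good to push the lid shut with closed fingers. With the lid shut it lies at case x = -30, y = 60, z = 90 mm. Axes are those of the lid.
- wing_top (a point): Centre of the top of the stud's steel wing, on the stud's axis. The wing is an upright plate 36 mm long (this point's x), 10 mm thick (y), 22 mm tall, standing on a round collar 44 mm across, 4 mm thick, on which fingertips may rest while they pinch the wing. Stud out and lid shut: wing top, collar top and collar underside are 39, 17 and 13 mm above the lid. z: the stud's axis, out of the lid.
- stud_press (a joint): How far the stud is pushed in, m: 0 = out, 0.0115 = fully in; a spring returns it (2.2 N + 0.45 N/mm). Under the lid it ends in a bar (22 x 5 x 3 mm, parallel to the wing) that meets a hidden slotted plate at 0.001. In line with the slot it goes through; from 0.0095 on it turns freely below the plate. Released: 0.007 = in its catch, locked; 0.009 = below the plate, not caught; 0 = not through.
- stud_turn (a joint): Turn of the stud, rad, positive clockwise seen from above; at 0 the wing lies along the lid's x. Starts within 0.1 of 0. The bar fits the slot at an angle between 0.2 and 0.8, not visible, to be felt (play 0.07 rad either way). The catch lies 1.57 rad further clockwise; a stop ends the turn about 0.1 rad beyond. Counter-clockwise it does not lock. It turns lightly, and stays as it is when let go for a new grip.
- latch_float (a joint): How far the hidden slotted plate is pressed down in its spring mount, m: 0 = at rest; grows when the stud's bar is pushed onto it out of line with the slot (2 N to start, then 3.5 N per mm). The mount bends for good beyond 0.0045 (18 N). To feel for the slot 1 to 2 mm is enough (the fingers then feel 7 to 13 N).
- keyboard: Bystander, to be left alone: compact keyboard 280 x 115 x 15 mm. Origin: its underside's centre.
- mouse: Bystander, to be left alone: computer mouse, 110 x 58 x 30 mm. Origin: its underside's centre.
- mug: Bystander, to be left alone: white mug, 80 mm across, 92 mm high. Origin: its underside's centre.
- phone: Bystander, to be left alone: flat phone, 148 x 71 x 8 mm. Origin: its underside's centre.
- screwdriver: Bystander, to be left alone: screwdriver lying on the desk. Origin: its underside's centre.
- drive: Bystander, to be left alone: flat dark drive, 100 x 70 x 10 mm, lying on the desk. Origin: its underside's centre.
- usb_stick: Bystander, to be left alone: USB stick, 16 x 42 x 9 mm, lying on the case's rear deck; it moves only if struck. Origin: its underside's centre.

How it is judged (in metres and radians):
On the way, in this order (a step that is already met when the one before it is completed fails the run):
1. the hatch is shut (value of joint lid below 0.03 rad), for 0.2 s.
2. the stud is pushed through the slot, its bar below the plate (value of joint stud_press above 0.0088 m and value of joint latch_float below 0.0015 m and value of joint lid below 0.03 rad), for 0.05 s.
At the end, for the whole second after the job is handed in: The hatch is shut (joint below 0.03 rad) and the released stud sits in its catch: turned beyond 1.55 rad, sprung up to between 5.8 and 8.2 mm pushed in, the slotted plate at rest (below 1.5 mm), nothing moving (value of joint lid below 0.03 rad and value of joint stud_press between 0.0058 and 0.0082 m and value of joint stud_turn above 1.55 rad and value of joint latch_float below 0.0015 m and velocity of joint stud_turn below 0.1 rad/s and velocity of joint stud_press below 0.01 m/s); the robot touches nothing.
It fails at once if the slotted plate's mount is bent: pressed down more than 4.5 mm (value of joint latch_float above 0.0045 m).
It fails at once if the hatch is slammed faster than 3.5 rad/s (velocity of joint lid below -3.5 rad/s).
It fails at once if another thing is pushed more than 20 mm from its place (distance of any of keyboard, mouse, mug, phone, screwdriver, drive, usb_stick from where it was at the start of the episode above 0.02 m).
It also fails if it takes over 70 s, if anything falls off the work surface, if the arm or the gripper's body presses on something with over 40 N, if the wrist force passes 120 N, or if a joint passes its speed limit or range.

## Working session

There is one attempt and no reset: what is moved stays moved. The work goes in short steps, Python scripts to look and compute and a shell command to move; the robot and the scene stay as the last step left them, time stands still between calls to the robot, and variables do not carry over. Pictures are saved under pics/ and viewed, about 8 in all and at most 12, crops included, and the job is handed in when it is done.

```bash
mkdir -p pics
python3 - <<'E'
from station import *
import cv2, numpy as np
s=state(); print({k:np.round(v,3).tolist() for k,v in s.items()})
for n in ("scene","top"):
    im=camera(n); cv2.imwrite(f"pics/{n}0.png",im[:,:,::-1]); m=camera_model(n); print(n,{k:np.round(v,3).tolist() for k,v in m.items()})
print(camera_model("wrist"))
E
```

```text
{'clock': 0.0, 'q': [-1.187, 0.124, 1.652, -0.0, 1.367, -0.083], 'qvel': [-0.0, -0.0, 0.003, -0.001, 0.001, 0.001], 'joint_efforts': [-0.001, -42.362, -36.545, -0.0, 0.007, -0.0], 'eef_pos': [292.27, -579.952, 255.061], 'tool_rot': [-0.163, -0.688, -0.164, 0.688], 'ft_force': [0.304, -0.359, 0.028], 'wrist_torque': [-0.019, 0.025, -0.013], 'grip_width': 85.302}
scene {'mtx': [[580.105, 0.0, 314.584], [0.0, 580.105, 245.193], [0.0, 0.0, 1.0]], 'R': [[-0.832, 0.555, -0.017], [0.349, 0.499, -0.794], [-0.432, -0.666, -0.608]], 't': [405.007, -119.642, 1611.156]}
top {'mtx': [[480.081, 0.0, 319.798], [0.0, 480.081, 241.572], [0.0, 0.0, 1.0]], 'R': [[0.017, -1.0, -0.004], [-0.991, -0.016, -0.136], [0.136, 0.007, -0.991]], 't': [17.833, 491.629, 1175.676]}
{'mtx': array([[390.04491198,   0.        , 320.34165491],
       [  0.        , 390.04491198, 247.2531189 ],
       [  0.        ,   0.        ,   1.        ]]), 'tool_from_camera': array([[-7.27855361e-04, -3.22708067e-01,  9.46498269e-01,
        -1.17112342e+02],
       [ 9.99999734e-01, -1.94822320e-04,  7.02573322e-04,
        -6.44939936e-01],
       [-4.23270903e-05,  9.46498529e-01,  3.22708123e-01,
        -8.35755552e+01],
       [ 0.00000000e+00,  0.00000000e+00,  0.00000000e+00,
         1.00000000e+00]])}
```

View pics/top0.png

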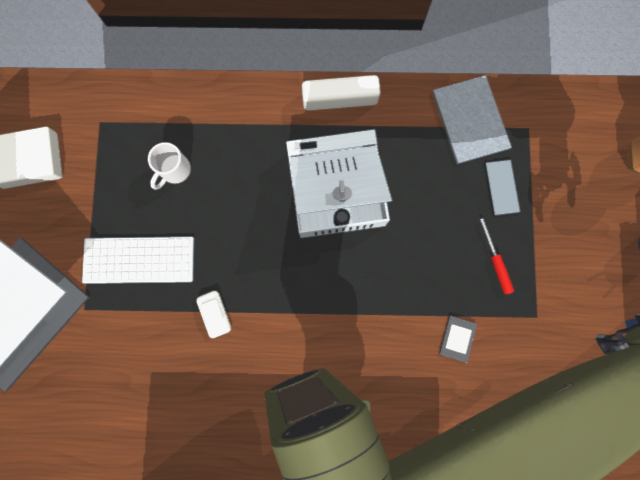

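View pics/scene0.png

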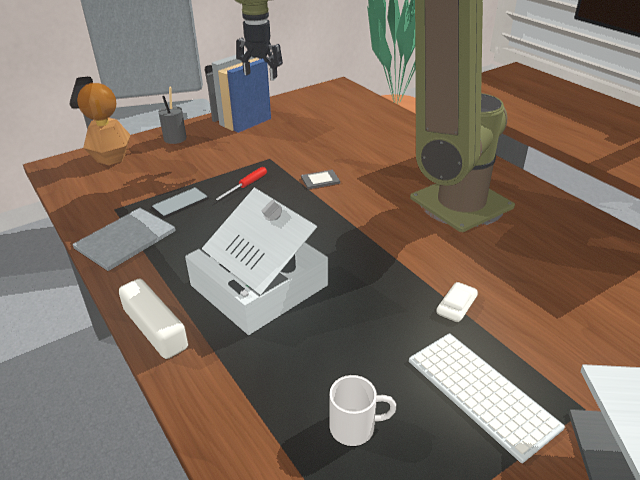

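Top shows the case around (340,185), with the lid open toward the robot (free edge near row 205) and the wing at (342,188). I'll enlarge both views to get corner points.

Run:
```python
import cv2
a=cv2.imread("pics/top0.png")[120:245,275:405]; b=cv2.imread("pics/scene0.png")[175:345,175:340]
a=cv2.resize(a,None,fx=4,fy=4,interpolation=cv2.INTER_CUBIC)[:, :390*2]
b=cv2.resize(b,None,fx=3.5,fy=3.5,interpolation=cv2.INTER_CUBIC)
cv2.imwrite("pics/ta.png",a); cv2.imwrite("pics/sb.png",b); print(a.shape,b.shape)
```

```text
(500, 520, 3) (595, 578, 3)
```

View pics/ta.png

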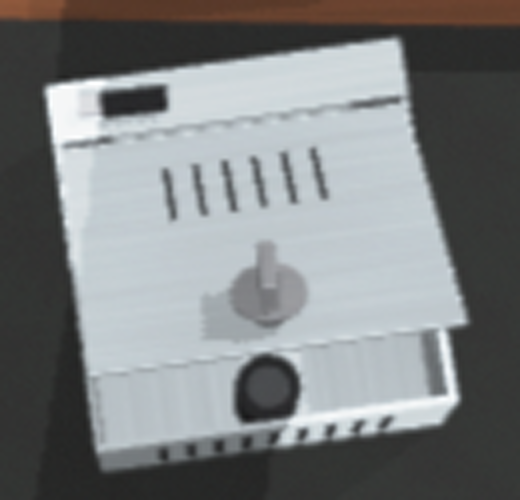

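View pics/sb.png

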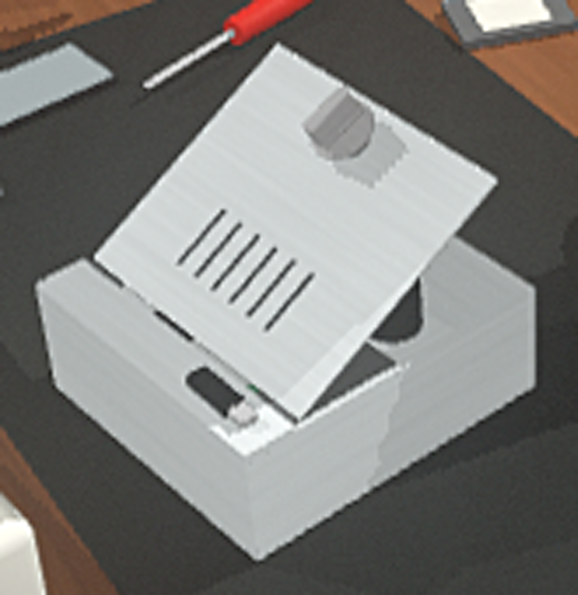

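```bash
cat > h.py <<'E'
import numpy as np, json
from scipy.spatial.transform import Rotation as Rr
from station import *
def R(q): return Rr.from_quat([q[1],q[2],q[3],q[0]]).as_matrix()
def proj(n,P):
    m=camera_model(n); c=np.atleast_2d(P)@np.array(m["R"]).T+m["t"]; p=c@np.array(m["mtx"]).T; return p[:,:2]/p[:,2:]
def case2w(P,x,y,a):
    return np.atleast_2d(P)@Rr.from_euler('z',a).as_matrix().T+[x,y,0]
def lidpt(P,th): # P in lid frame -> case; free edge (-x) rises
    return np.atleast_2d(P)@Rr.from_euler('y',th).as_matrix().T+[75,0,88]
def goal(p,Rt,s=None):
    """offset & twist fractions from the measured pose"""
    s=s or state(); R0=R(s["tool_rot"]); d=R0.T@(np.array(p)-s["eef_pos"])/500
    return d, Rr.from_matrix(R0.T@Rt).as_rotvec()/(np.pi/2)
def down(yaw): # tool x down, tool y along world (cos yaw, sin yaw)
    x=np.array([0,0,-1.]); y=np.array([np.cos(yaw),np.sin(yaw),0]); return np.c_[x,y,np.cross(x,y)]
E
python3 - <<'E'
from h import *
from scipy.optimize import least_squares
T=lambda u,v:((u+.5)/4-.5+275,(v+.5)/4-.5+120)
S=lambda u,v:((u+.5)/3.5-.5+175,(v+.5)/3.5-.5+175)
C=[("top",(115,110,90),T(46,87)),("top",(115,-110,90),T(401,38)),("top",(-115,110,0),T(101,472)),
("scene",(115,110,90),S(248,457)),("scene",(115,110,0),S(260,560)),("scene",(115,-110,90),S(38,283)),("scene",(115,-110,0),S(57,385)),("scene",(-115,110,90),S(534,289)),("scene",(-115,110,0),S(534,385))]
L=[("top",(-186,-107,2),T(468,323)),("scene",(-186,-107,2),S(279,44)),("scene",(-186,107,2),S(496,180)),("scene",(0,107,2),S(299,419)),("scene",(0,-107,2),S(95,258))]
def res(p):
    x,y,a,th=p
    return np.concatenate([(proj(n,case2w(P,x,y,a))[0]-o) for n,P,o in C]+[(proj(n,case2w(lidpt(P,th),x,y,a))[0]-o) for n,P,o in L])
for a0 in (0,.15):
  r=least_squares(res,[600,0,a0,.6],loss='soft_l1'); print(r.x,r.cost); 
print(res(r.x).reshape(-1,2).round(1))
x,y,a,th=r.x
print("pad",case2w(lidpt((-105,60,2),th),x,y,a),"padshut",case2w((-30,60,90),x,y,a),"stud",case2w((-85,0,90),x,y,a))
E
```

```text
[ 6.32197109e+02 -1.38099427e+01  1.53512630e-01  5.27277703e-01] 7.2582102810850015
[ 6.32197109e+02 -1.38099439e+01  1.53512633e-01  5.27277691e-01] 7.258210281085282
[[ 0.3  1.2]
 [-0.4  1.7]
 [ 0.3  1.4]
 [-0.7 -0.7]
 [-0.3  1.2]
 [-0.2 -0.2]
 [ 0.3  0.9]
 [ 0.5 -1.9]
 [ 0.6  1.1]
 [-0.4  0.5]
 [-0.8  0.1]
 [-0.2  0. ]
 [-0.9  0.5]
 [-1.1  0.3]]
pad [[608.463195    43.23170048 142.56253776]] padshut [[593.37528352  40.89714779  90.        ]] stud [[548.19670398 -26.80732733  90.        ]]
```

Run:
```python
from h import *
s=state(); R0=R(s["tool_rot"]); print(R0.round(3), s["q"])
a=.1535
for yw in (a+np.pi/2,a-np.pi/2):
  d,t=goal([598,41,250],down(yw),s); print(d.round(3),t.round(3))
```

```text
[[-0.001  0.45  -0.893]
 [ 0.002 -0.893 -0.45 ]
 [-1.    -0.002 -0.   ]] [-1.18660341e+00  1.24434578e-01  1.65155559e+00 -1.45383204e-05
  1.36752833e+00 -8.26339016e-02]
[ 0.012 -0.834 -1.105] [-1.801 -0.002  0.   ]
[ 0.012 -0.834 -1.105] [0.199 0.    0.001]
```

```bash
R='x'; python3 -m creep '[{"offset":[0.01,-0.15,-0.2],"twist":[-0.3,0,0]},{"offset":[0.01,-0.28,-0.37],"twist":[-0.6,0,0]},{"offset":[0.01,-0.28,-0.37],"twist":[-0.6,0,0]},{"offset":[0.01,-0.28,-0.37],"twist":[-0.6,0,0]},{"offset":[0.01,-0.28,-0.37],"twist":[-0.6,0,0]},{"offset":[0.01,-0.28,-0.37],"twist":[-0.6,0,0]},{"offset":[0.01,-0.28,-0.37],"twist":[-0.6,0,0]},{"offset":[0.01,-0.28,-0.37],"twist":[-0.6,0,0]}]' -1 30
python3 -c "
from h import *
s=state();d,t=goal([598,41,250],down(.1535+np.pi/2),s); print(d.round(3),t.round(3),s['q'])"
```

```text
clock: 0.77
eef_pos: [395.1, -369.8, 250.0]
tool_rot: [0.459, 0.537, 0.461, -0.537]
ft_force: [-0.0, 0.5, -1.1]
grip_width: 0.3
[ 0.001  0.276 -0.874] [-1.195e+00 -2.000e-03 -1.000e-03] [-8.51891870e-01 -1.12575547e-01  1.89844733e+00  6.32320000e-04
  1.35823310e+00 -6.98779690e-01]
```

```bash
python3 -m creep '[{"offset":[0,0.14,-0.44],"twist":[-0.6,0,0]},{"offset":[0,0.14,-0.44],"twist":[-0.6,0,0]},{"offset":[0,0.14,-0.44],"twist":[-0.6,0,0]},{"offset":[0,0.14,-0.44],"twist":[-0.6,0,0]},{"offset":[0,0.14,-0.44],"twist":[-0.6,0,0]},{"offset":[0,0.14,-0.44],"twist":[-0.6,0,0]},{"offset":[0,0.14,-0.44],"twist":[-0.6,0,0]},{"offset":[0,0.14,-0.44],"twist":[-0.6,0,0]}]'
python3 -c "
from h import *
s=state();d,t=goal([598,41,250],down(.1535+np.pi/2),s); print(d.round(3),t.round(3),s['q'])"
```

```text
clock: 1.43
eef_pos: [498.2, -161.2, 249.8]
tool_rot: [0.654, 0.267, 0.656, -0.266]
ft_force: [0.4, 0.4, 0.7]
grip_width: -0.1
[ 0.     0.429 -0.139] [-0.59  -0.002 -0.001] [-4.16268587e-01 -1.53172057e-01  1.93526735e+00  1.64608671e-03
  1.36248951e+00 -1.21472064e+00]
```

```bash
python3 -m creep '[{"offset":[0,0.43,-0.139],"twist":[-0.59,0,0]},{"offset":[0,0.43,-0.139],"twist":[-0.59,0,0]},{"offset":[0,0.43,-0.139],"twist":[-0.59,0,0]},{"offset":[0,0.43,-0.139],"twist":[-0.59,0,0]},{"offset":[0,0.43,-0.139],"twist":[-0.59,0,0]},{"offset":[0,0.43,-0.139],"twist":[-0.59,0,0]},{"offset":[0,0.43,-0.139],"twist":[-0.59,0,0]},{"offset":[0,0.43,-0.139],"twist":[-0.59,0,0]}]'
python3 -c "
from h import *
s=state();d,t=goal([598,41,115],down(.1535+np.pi/2),s); print(d.round(3),t.round(3),s['q'])"
```

```text
clock: 2.1
eef_pos: [598.5, 43.0, 249.2]
tool_rot: [0.704, -0.056, 0.706, 0.058]
ft_force: [0.4, 0.2, -0.9]
grip_width: -0.2
[ 0.268 -0.005 -0.001] [ 0.005 -0.002 -0.002] [-0.01881623  0.02139241  1.77052029  0.0026913   1.35336401 -1.75230021]
```

```bash
python3 -m creep '[{"offset":[0.05,-0.004,0],"twist":[0,0,0]},{"offset":[0.1,-0.004,0],"twist":[0,0,0]},{"offset":[0.13,-0.004,0],"twist":[0,0,0]},{"offset":[0.15,-0.004,0],"twist":[0,0,0]},{"offset":[0.163,-0.004,0],"twist":[0,0,0]},{"offset":[0.176,-0.004,0],"twist":[0,0,0]},{"offset":[0.189,-0.004,0],"twist":[0,0,0]},{"offset":[0.2,-0.004,0],"twist":[0,0,0]}]'
python3 -m creep '[{"offset":[0.013,0,0],"twist":[0,0,0]},{"offset":[0.026,0,0],"twist":[0,0,0]},{"offset":[0.036,0,0],"twist":[0,0,0]},{"offset":[0.046,0,0],"twist":[0,0,0]},{"offset":[0.054,0,0],"twist":[0,0,0]},{"offset":[0.054,0,0],"twist":[0,0,0]}]'
```

```text
clock: 2.77
eef_pos: [599.1, 41.2, 149.7]
tool_rot: [0.704, -0.056, 0.705, 0.058]
ft_force: [-1.4, -0.5, 1.6]
grip_width: 0.4
clock: 3.27
eef_pos: [598.5, 41.3, 121.3]
tool_rot: [0.704, -0.056, 0.706, 0.058]
ft_force: [0.6, 0.2, -0.2]
grip_width: -0.3
```

```bash
python3 -m creep '[{"offset":[0.005,0,0],"twist":[0,0,0]},{"offset":[0.01,0,0],"twist":[0,0,0]},{"offset":[0.014,0,0],"twist":[0,0,0]},{"offset":[0.014,0,0],"twist":[0,0,0]}]'
python3 - <<'E'
from h import *
import cv2
b=camera("scene")[175:345,175:340,::-1]; 
cv2.imwrite("pics/s2.png",cv2.resize(b,None,fx=3.5,fy=3.5,interpolation=cv2.INTER_CUBIC))
E
```

```text
clock: 3.6
eef_pos: [598.8, 41.3, 115.0]
tool_rot: [0.704, -0.056, 0.706, 0.058]
ft_force: [-1.0, 0.5, 4.6]
grip_width: 0.2
```

View pics/s2.png

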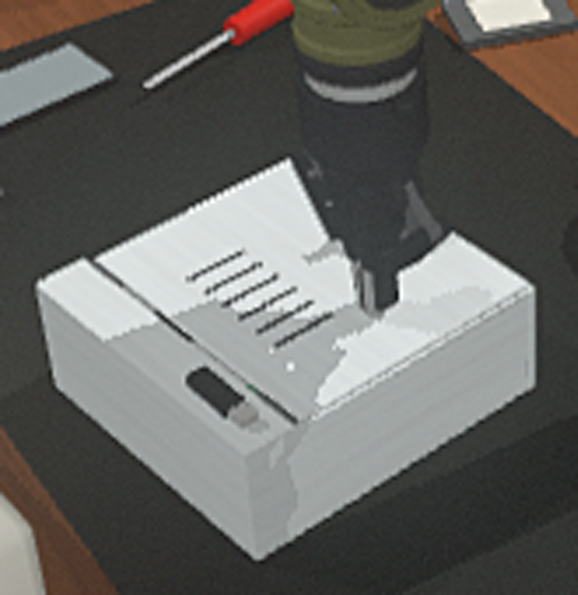

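The lid is level to the eye, resting under the fingertips at (375,310) in the crop. I'll press a little harder to make sure it is seated.

```bash
python3 -m creep '[{"offset":[0.004,0,0],"twist":[0,0,0]},{"offset":[0.007,0,0],"twist":[0,0,0]},{"offset":[0.007,0,0],"twist":[0,0,0]},{"offset":[0.007,0,0],"twist":[0,0,0]}]'
```

```text
clock: 3.98
eef_pos: [598.8, 41.3, 114.9]
tool_rot: [0.703, -0.056, 0.706, 0.058]
ft_force: [-9.8, -0.3, 18.6]
grip_width: 0.2
```

```bash
python3 -m creep '[{"offset":[-0.06,0,0],"twist":[0,0,0]},{"offset":[-0.14,0,0],"twist":[0,0,0]},{"offset":[-0.2,0,0],"twist":[0,0,0]},{"offset":[-0.2,0,0],"twist":[0,0,0]}]'
python3 -c "
from h import *
s=state();d,t=goal([548,-27,215],down(.1535+np.pi/2),s); print(d.round(3),t.round(3),s['eef_pos'])"
```

```text
clock: 4.32
eef_pos: [603.1, 41.1, 223.4]
tool_rot: [0.708, -0.057, 0.701, 0.058]
ft_force: [0.9, -0.6, 0.7]
grip_width: -0.1
[ 0.015 -0.117 -0.131] [ 0.006  0.007 -0.   ] [603.13025795  41.11749458 223.39770954]
```

```bash
python3 -m creep '[{"offset":[0,-0.06,-0.065],"twist":[0.006,0.007,0]},{"offset":[0.0,-0.117,-0.131],"twist":[0.006,0.007,0]},{"offset":[0.0,-0.117,-0.131],"twist":[0.006,0.007,0]},{"offset":[0.0,-0.117,-0.131],"twist":[0.006,0.007,0]},{"offset":[0.0,-0.117,-0.131],"twist":[0.006,0.007,0]}]' 1
python3 - <<'E'
from h import *
import cv2
s=state(); b=camera("wrist"); cv2.imwrite("pics/w1.png",b[:,:,::-1])
R0=R(s["tool_rot"]); M=camera_model("wrist"); tc=M["tool_from_camera"]
json.dump(dict(p=list(map(float,s["eef_pos"])),R=R0.tolist()),open("w1.json","w"))
def pw(P):
    t=(np.array(P)-s["eef_pos"])@R0; c=np.linalg.inv(tc)@np.r_[t,1]; p=M["mtx"]@c[:3]; return p[:2]/p[2]
x,y,a=632.2,-13.8,.1535
for n,P in dict(top=(-85,0,129),wp=(-67,0,129),wm=(-103,0,129),collar=(-85,0,107),le=(-111,0,90)).items(): print(n,pw(case2w(P,x,y,a)[0]).round(1))
print(s["eef_pos"],s["q"])
E
```

```text
clock: 4.73
eef_pos: [547.9, -27.3, 222.3]
tool_rot: [0.705, -0.053, 0.705, 0.054]
ft_force: [-0.0, 1.1, -0.0]
grip_width: 60.3
top [319.8 266. ]
wp [319.9 294.2]
wm [319.8 236.3]
collar [319.9 253.2]
le [319.8 207. ]
[547.9314911  -27.25284078 222.33876597] [-1.47972233e-01 -7.63800780e-02  1.91208320e+00  9.43218454e-04
  1.30640693e+00 -1.87111568e+00]
```

View pics/w1.png

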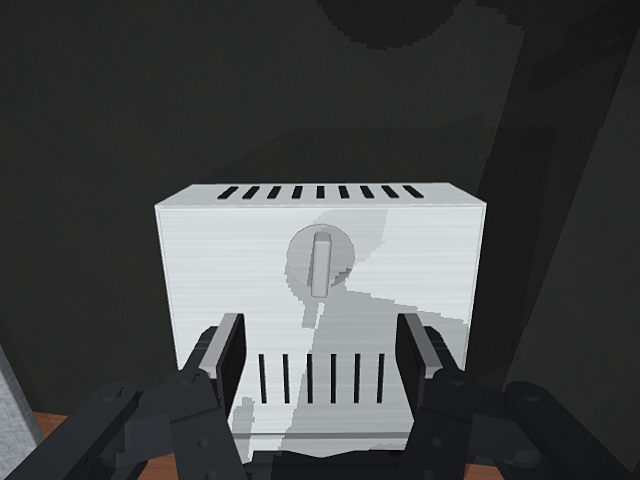

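The wing's top face runs from (323,236) to (319,296), so its centre is at (321,266). The model predicted (320,266), so the fit holds, and the wing is turned about +0.05 rad.

```bash
python3 -c "
from h import *
s=state();d,t=goal([548.2,-26.5,134],down(.1535+np.pi/2-.04),s); print(d.round(4),t.round(4))"
```

```text
[1.768e-01 6.000e-04 1.000e-04] [ 0.0251 -0.0002 -0.0006]
```

```bash
python3 -m creep '[{"offset":[0.03,0.001,0],"twist":[0.025,0,0]},{"offset":[0.06,0.001,0],"twist":[0.025,0,0]},{"offset":[0.09,0.001,0],"twist":[0.025,0,0]},{"offset":[0.12,0.001,0],"twist":[0.025,0,0]},{"offset":[0.145,0.001,0],"twist":[0.025,0,0]},{"offset":[0.162,0.001,0],"twist":[0.025,0,0]},{"offset":[0.172,0.001,0],"twist":[0.025,0,0]},{"offset":[0.174,0.001,0],"twist":[0.025,0,0]}]' -0.1
python3 -m creep '[{"offset":[0.001,0,0],"twist":[0,0,0]},{"offset":[0.001,0,0],"twist":[0,0,0]},{"offset":[0.001,0,0],"twist":[0,0,0]}]' -1 35
python3 -c "
from h import *
s=state();d,t=goal([548.2,-26.5,134],down(.1535+np.pi/2-.04),s); print(d.round(4),t.round(4),s['wrist_torque'])"
```

```text
clock: 5.45
eef_pos: [547.8, -25.9, 134.2]
tool_rot: [0.705, -0.04, 0.707, 0.041]
ft_force: [-0.0, 0.8, -0.2]
grip_width: 38.3
clock: 5.7
eef_pos: [548.5, -26.6, 134.6]
tool_rot: [0.706, -0.041, 0.706, 0.04]
ft_force: [0.5, -2.2, -0.5]
grip_width: 9.2
[ 0.0011  0.0003 -0.0005] [ 0.0007 -0.0004  0.0005] [-0.39977636 -0.20741932 -0.0034485 ]
```

```bash
python3 -m creep '[{"offset":[0.002,0,0],"twist":[0,0,0]},{"offset":[0.004,0,0],"twist":[0,0,0]},{"offset":[0.004,0,0],"twist":[0,0,0]}]'
python3 -m creep '[{"offset":[0.002,0,0],"twist":[0,0,0]},{"offset":[0.004,0,0],"twist":[0,0,0]},{"offset":[0.004,0,0],"twist":[0,0,0]}]'
```

```text
clock: 5.95
eef_pos: [548.6, -26.7, 133.3]
tool_rot: [0.706, -0.041, 0.706, 0.04]
ft_force: [-3.0, -1.0, 4.1]
grip_width: 9.4
clock: 6.2
eef_pos: [548.7, -26.7, 132.4]
tool_rot: [0.706, -0.041, 0.706, 0.04]
ft_force: [-5.7, -1.0, 8.1]
grip_width: 9.4
```

```bash
for i in 1; do python3 -m creep '[{"offset":[0.0045,0,0],"twist":[0.02,0,0]},{"offset":[0.0045,0,0],"twist":[0.045,0,0]},{"offset":[0.0045,0,0],"twist":[0.045,0,0]}]'; done
python3 -m creep '[{"offset":[0.0045,0,0],"twist":[0.02,0,0]},{"offset":[0.0045,0,0],"twist":[0.045,0,0]},{"offset":[0.0045,0,0],"twist":[0.045,0,0]}]'
python3 -c "
from h import *
s=state();d,t=goal([548.2,-26.5,134],down(.1535+np.pi/2),s); print('turn',-t[0]*np.pi/2,d*500,s['wrist_torque'])"
```

```text
clock: 6.45
eef_pos: [548.7, -26.6, 131.8]
tool_rot: [0.707, -0.015, 0.707, 0.015]
ft_force: [-6.5, 0.6, 9.6]
grip_width: 8.9
clock: 6.7
eef_pos: [548.7, -26.4, 131.4]
tool_rot: [0.707, 0.01, 0.708, -0.01]
ft_force: [-6.9, 0.8, 11.4]
grip_width: 9.0
turn 0.18277846930845226 [-2.62353579 -0.1141542  -0.5409959 ] [ 0.18245056  1.2485999  -0.00739244]
```

```bash
cat > t.sh <<'E'
python3 -c "
from h import *
s=state();d,t=goal([548.2,-26.5,134],down(.1535+np.pi/2),s); print('turn',(-t[0]*np.pi/2).round(3),(d*500).round(2),'F',np.round(s['ft_force'],1),'M',np.round(s['wrist_torque'],2))"
E
python3 -m creep '[{"offset":[0.004,0,0],"twist":[0.02,0,0]},{"offset":[0.004,0,0],"twist":[0.04,0,0]},{"offset":[0.004,0,0],"twist":[0.04,0,0]}]' >/dev/null; sh t.sh
python3 -m creep '[{"offset":[0.004,0,0],"twist":[0.02,0,0]},{"offset":[0.004,0,0],"twist":[0.04,0,0]},{"offset":[0.004,0,0],"twist":[0.04,0,0]}]' >/dev/null; sh t.sh
python3 -m creep '[{"offset":[0.004,0,0],"twist":[0.02,0,0]},{"offset":[0.004,0,0],"twist":[0.04,0,0]},{"offset":[0.004,0,0],"twist":[0.04,0,0]}]' >/dev/null; sh t.sh
```

```text
turn 0.247 [-2.67 -0.29 -0.57] F [-8.5  0.4 11.8] M [ 0.13  1.3  -0.04]
turn 0.31 [-2.75 -0.5  -0.57] F [-7.  -0.1 10.2] M [ 0.18  1.32 -0.  ]
turn 0.374 [-2.78 -0.64 -0.56] F [-7.3 -0.1 11.5] M [ 0.14  1.33 -0.02]
```

```bash
python3 -m creep '[{"offset":[0.004,0,0],"twist":[0.02,0,0]},{"offset":[0.004,0.001,0],"twist":[0.04,0,0]},{"offset":[0.004,0.001,0],"twist":[0.04,0,0]}]' >/dev/null; sh t.sh
python3 -m creep '[{"offset":[0.004,0,0],"twist":[0.02,0,0]},{"offset":[0.004,0,0],"twist":[0.04,0,0]},{"offset":[0.004,0,0],"twist":[0.04,0,0]}]' >/dev/null; sh t.sh
```

```text
turn 0.437 [-2.86 -0.94 -0.54] F [-7.1 -2.3 12.1] M [-0.16  1.3   0.02]
turn 0.501 [-2.97 -1.08 -0.51] F [-7.4  0.  11. ] M [0.11 1.2  0.01]
```

```bash
python3 -m creep '[{"offset":[0.004,0,0],"twist":[0.02,0,0]},{"offset":[0.004,-0.001,0],"twist":[0.04,0,0]},{"offset":[0.004,-0.001,0],"twist":[0.04,0,0]}]' >/dev/null; sh t.sh
python3 -m creep '[{"offset":[0.004,0,0],"twist":[0.02,0,0]},{"offset":[0.004,-0.001,0],"twist":[0.04,0,0]},{"offset":[0.004,-0.001,0],"twist":[0.04,0,0]}]' >/dev/null; sh t.sh
```

```text
turn 0.566 [-3.95 -1.16 -0.37] F [-4.1  1.2  7. ] M [ 0.35  0.7  -0.12]
turn 0.629 [-5.41 -1.23 -0.28] F [-1.9  2.9  4.5] M [0.38 0.39 0.02]
```

The force fell from 11 to 4.5 N while the tool sank 2.4 mm, so the bar is in the slot. Next I push straight in.

```bash
python3 -m creep '[{"offset":[0.004,-0.001,0],"twist":[0,0,0]},{"offset":[0.008,-0.001,0],"twist":[0,0,0]},{"offset":[0.008,-0.001,0],"twist":[0,0,0]}]' >/dev/null; sh t.sh
python3 -m creep '[{"offset":[0.004,0,0],"twist":[0,0,0]},{"offset":[0.006,0,0],"twist":[0,0,0]},{"offset":[0.006,0,0],"twist":[0,0,0]}]' >/dev/null; sh t.sh
```

```text
turn 0.628 [-9.3  -1.15 -0.29] F [-3.9  2.7  5.9] M [0.49 0.4  0.  ]
turn 0.628 [-11.14  -1.27  -0.37] F [-6.   1.2  9.5] M [ 0.26  1.   -0.01]
```

```bash
python3 -m creep '[{"offset":[0.004,0,0],"twist":[0.03,0,0]},{"offset":[0.004,0,0],"twist":[0.07,0,0]},{"offset":[0.004,0,0],"twist":[0.11,0,0]},{"offset":[0.004,0,0],"twist":[0.15,0,0]},{"offset":[0.004,0,0],"twist":[0.15,0,0]}]' >/dev/null; sh t.sh
```

```text
turn 0.865 [-11.19  -1.81  -0.13] F [-6.8  3.6 13.1] M [0.53 1.17 0.01]
```

```bash
python3 -m creep '[{"offset":[0.004,-0.001,0],"twist":[0.05,0,0]},{"offset":[0.004,-0.001,0],"twist":[0.1,0,0]},{"offset":[0.004,-0.002,0],"twist":[0.15,0,0]},{"offset":[0.004,-0.002,0],"twist":[0.2,0,0]},{"offset":[0.004,-0.002,0],"twist":[0.25,0,0]},{"offset":[0.004,-0.002,0],"twist":[0.3,0,0]},{"offset":[0.004,-0.002,0],"twist":[0.3,0,0]}]' >/dev/null; sh t.sh
```

```text
turn 1.338 [-11.14  -2.48   0.8 ] F [-2.7  6.1 10. ] M [ 1.    0.46 -0.02]
```

```bash
python3 -m creep '[{"offset":[0.004,-0.002,0],"twist":[0.05,0,0]},{"offset":[0.004,-0.003,0.001],"twist":[0.1,0,0]},{"offset":[0.004,-0.003,0.001],"twist":[0.15,0,0]},{"offset":[0.004,-0.003,0.001],"twist":[0.2,0,0]},{"offset":[0.004,-0.003,0.001],"twist":[0.25,0,0]},{"offset":[0.004,-0.003,0.001],"twist":[0.3,0,0]},{"offset":[0.004,-0.003,0.001],"twist":[0.3,0,0]}]' >/dev/null; sh t.sh
python3 -m creep '[{"offset":[0.004,0,0],"twist":[0.05,0,0]},{"offset":[0.004,0,0],"twist":[0.1,0,0]},{"offset":[0.004,0,0],"twist":[0.15,0,0]},{"offset":[0.004,0,0],"twist":[0.15,0,0]}]' >/dev/null; sh t.sh
```

```text
turn 1.811 [-11.13  -2.62   1.91] F [0.5 5.7 8.5] M [ 0.91  0.05 -0.03]
turn 2.048 [-11.24  -2.72   2.73] F [-4.8  1.9 12.1] M [ 0.2   1.02 -0.01]
```

```bash
python3 -m creep '[{"offset":[0.004,0,0],"twist":[0.03,0,0]},{"offset":[0.004,0,0],"twist":[0.06,0,0]},{"offset":[0.004,0,0],"twist":[0.06,0,0]}]' >/dev/null; sh t.sh
python3 -m creep '[{"offset":[0.004,0,0],"twist":[0.03,0,0]},{"offset":[0.004,0,0],"twist":[0.06,0,0]},{"offset":[0.004,0,0],"twist":[0.06,0,0]}]' >/dev/null; sh t.sh
python3 -m creep '[{"offset":[0.004,0,0],"twist":[0.03,0,0]},{"offset":[0.004,0,0],"twist":[0.06,0,0]},{"offset":[0.004,0,0],"twist":[0.06,0,0]}]' >/dev/null; sh t.sh
```

```text
turn 2.143 [-11.26  -2.73   3.  ] F [-8.3  1.2 13.9] M [ 0.12  1.39 -0.01]
turn 2.238 [-11.27  -2.68   3.28] F [-7.6  2.1 13.6] M [0.08 1.45 0.  ]
turn 2.333 [-11.25  -2.61   3.55] F [-8.8  1.2 12.6] M [ 0.06  1.49 -0.04]
```

```bash
python3 -m creep '[{"offset":[0.004,0,0],"twist":[0.03,0,0]},{"offset":[0.004,0,0],"twist":[0.06,0,0]},{"offset":[0.004,0,0],"twist":[0.06,0,0]}]' ; sh t.sh
python3 -m creep '[{"offset":[0.004,0,0],"twist":[0.03,0,0]},{"offset":[0.004,0,0],"twist":[0.06,0,0]},{"offset":[0.004,0,0],"twist":[0.06,0,0]}]' ; sh t.sh
```

```text
clock: 11.87
eef_pos: [552.6, -25.1, 122.8]
tool_rot: [0.296, 0.645, 0.298, -0.638]
ft_force: [-8.0, 0.0, 14.8]
grip_width: 9.0
turn 2.427 [-11.29  -2.45   3.81] F [-8.   0.  14.8] M [0.06 1.49 0.13]
clock: 12.12
eef_pos: [552.8, -25.3, 122.8]
tool_rot: [0.266, 0.658, 0.268, -0.652]
ft_force: [-7.6, 1.5, 14.3]
grip_width: 9.0
turn 2.52 [-11.26  -2.31   4.05] F [-7.6  1.5 14.3] M [0.07 1.47 0.37]
```

The wrist torque rose to 0.37 N·m at 2.5 rad, so this is the stop. I'll ease up into the catch while still holding, then release.

```bash
python3 -m creep '[{"offset":[0.0,0,0],"twist":[0.0,0,0]},{"offset":[-0.004,0,0],"twist":[0,0,0]},{"offset":[-0.007,0,0],"twist":[0,0,0]},{"offset":[-0.009,0,0],"twist":[0,0,0]},{"offset":[-0.009,0,0],"twist":[0,0,0]}]' ; sh t.sh
```

```text
clock: 12.53
eef_pos: [552.5, -25.2, 126.6]
tool_rot: [0.266, 0.657, 0.268, -0.652]
ft_force: [0.7, -1.5, -6.7]
grip_width: 9.2
turn 2.52 [-7.47 -2.12  3.9 ] F [ 0.7 -1.5 -6.7] M [-0.25 -0.23  0.32]
```

```bash
python3 -m creep '[{"offset":[0,0,0],"twist":[0,0,0]},{"offset":[0,0,0],"twist":[0,0,0]},{"offset":[0,0,0],"twist":[0,0,0]},{"offset":[-0.02,0,0],"twist":[0,0,0]}]' 0.2
python3 -m creep '[{"offset":[-0.05,0,0],"twist":[0,0,0]},{"offset":[-0.12,0,0],"twist":[0,0,0]},{"offset":[-0.2,0,0],"twist":[0,0,0]},{"offset":[-0.22,0,0],"twist":[0,0,0]},{"offset":[-0.22,0,0],"twist":[0,0,0]}]'
python3 - <<'E'
from h import *
import cv2
s=state(); b=camera("wrist"); cv2.imwrite("pics/w2.png",b[:,:,::-1])
R0=R(s["tool_rot"]); M=camera_model("wrist"); tc=M["tool_from_camera"]
def pw(P):
    t=(np.array(P)-s["eef_pos"])@R0; c=np.linalg.inv(tc)@np.r_[t,1]; p=M["mtx"]@c[:3]; return p[:2]/p[2]
for h in (0,7,9):
  for tn in (2.1,2.3,2.5):
    u=18*np.array([np.cos(tn),-np.sin(tn)])
    print(h,tn,[pw(case2w((-85+k*u[0],k*u[1],129-h),632.2,-13.8,.1535)[0]).round(1).tolist() for k in (-1,1)])
E
```

```text
clock: 12.87
eef_pos: [551.4, -25.3, 135.4]
tool_rot: [0.265, 0.656, 0.269, -0.653]
ft_force: [-0.9, -0.1, -1.2]
grip_width: 51.0
clock: 13.28
eef_pos: [553.8, -26.4, 252.4]
tool_rot: [0.267, 0.66, 0.267, -0.65]
ft_force: [0.8, 0.4, -0.4]
grip_width: 50.8
0 2.1 [[302.6, 234.2], [325.2, 281.2]]
0 2.3 [[307.9, 232.5], [320.2, 282.8]]
0 2.5 [[313.4, 231.8], [314.8, 283.4]]
7 2.1 [[303.0, 231.2], [325.0, 277.2]]
7 2.3 [[308.1, 229.5], [320.1, 278.7]]
7 2.5 [[313.5, 228.9], [314.9, 279.3]]
9 2.1 [[303.1, 230.4], [325.0, 276.1]]
9 2.3 [[308.2, 228.7], [320.1, 277.6]]
9 2.5 [[313.6, 228.1], [314.9, 278.2]]
```

View pics/w2.png

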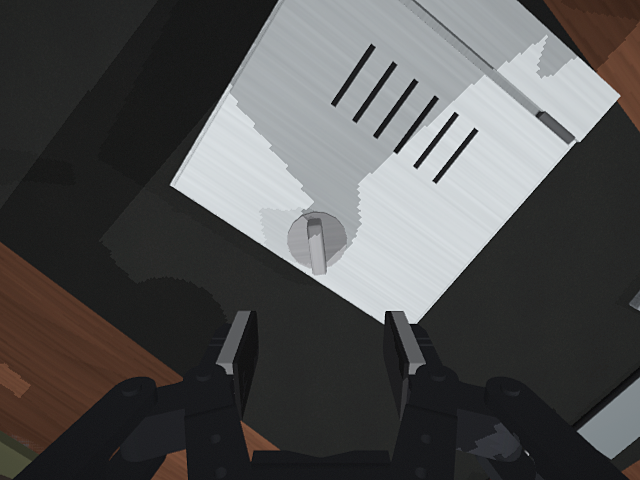

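The wing runs from about (314,222) to (320,274), which is about 2.4 rad, and the lid is shut. Press depth can't be read to 1-2 mm from this view, so I'll feel the wing top lightly with closed fingers. Caught should be z≈122, not caught ≈120.

```bash
python3 -c "
from h import *
s=state();d,t=goal([548.2,-26.8,152],down(.1535+np.pi/2-2.5),s); print(d.round(4),t.round(4))"
```

```text
[ 0.1939 -0.0054  0.0088] [-0.0132 -0.006  -0.0016]
```

```bash
python3 -m creep '[{"offset":[0.04,-0.005,0.009],"twist":[-0.013,-0.006,0]},{"offset":[0.08,-0.005,0.009],"twist":[-0.013,-0.006,0]},{"offset":[0.12,-0.005,0.009],"twist":[-0.013,-0.006,0]},{"offset":[0.15,-0.005,0.009],"twist":[-0.013,-0.006,0]},{"offset":[0.175,-0.005,0.009],"twist":[-0.013,-0.006,0]},{"offset":[0.19,-0.005,0.009],"twist":[-0.013,-0.006,0]},{"offset":[0.192,-0.005,0.009],"twist":[-0.013,-0.006,0]},{"offset":[0.192,-0.005,0.009],"twist":[-0.013,-0.006,0]}]' -1
for i in 1 2; do :; done
python3 -m creep '[{"offset":[0.002,0,0],"twist":[0,0,0]},{"offset":[0.004,0,0],"twist":[0,0,0]},{"offset":[0.004,0,0],"twist":[0,0,0]}]'
python3 -m creep '[{"offset":[0.001,0,0],"twist":[0,0,0]},{"offset":[0.002,0,0],"twist":[0,0,0]},{"offset":[0.002,0,0],"twist":[0,0,0]}]'
python3 -m creep '[{"offset":[0.001,0,0],"twist":[0,0,0]},{"offset":[0.002,0,0],"twist":[0,0,0]},{"offset":[0.002,0,0],"twist":[0,0,0]}]'
```

```text
clock: 14.0
eef_pos: [547.9, -27.0, 152.3]
tool_rot: [-0.274, -0.652, -0.273, 0.652]
ft_force: [-1.2, -0.6, -0.1]
grip_width: 0.1
clock: 14.25
eef_pos: [548.4, -27.1, 151.1]
tool_rot: [0.274, 0.652, 0.273, -0.652]
ft_force: [-0.6, -0.5, -0.0]
grip_width: 0.1
clock: 14.5
eef_pos: [548.6, -27.1, 150.4]
tool_rot: [0.275, 0.653, 0.273, -0.652]
ft_force: [-0.7, 0.3, -0.6]
grip_width: 0.2
clock: 14.75
eef_pos: [548.5, -27.1, 149.3]
tool_rot: [0.274, 0.652, 0.273, -0.652]
ft_force: [0.5, -0.1, -0.5]
grip_width: -0.1
```

```bash
python3 -m creep '[{"offset":[0.001,0,0],"twist":[0,0,0]},{"offset":[0.002,0,0],"twist":[0,0,0]},{"offset":[0.002,0,0],"twist":[0,0,0]}]'
python3 -m creep '[{"offset":[0.001,0,0],"twist":[0,0,0]},{"offset":[0.002,0,0],"twist":[0,0,0]},{"offset":[0.002,0,0],"twist":[0,0,0]}]'
python3 -m creep '[{"offset":[0.001,0,0],"twist":[0,0,0]},{"offset":[0.002,0,0],"twist":[0,0,0]},{"offset":[0.002,0,0],"twist":[0,0,0]}]'
```

```text
clock: 15.0
eef_pos: [548.4, -27.1, 148.0]
tool_rot: [0.274, 0.652, 0.273, -0.652]
ft_force: [0.8, 0.3, -0.5]
grip_width: 0.0
clock: 15.25
eef_pos: [548.4, -27.1, 147.2]
tool_rot: [0.274, 0.652, 0.273, -0.652]
ft_force: [0.4, -0.4, -0.5]
grip_width: 0.1
clock: 15.5
eef_pos: [548.6, -27.1, 147.0]
tool_rot: [0.275, 0.652, 0.273, -0.652]
ft_force: [-1.1, -0.5, 4.5]
grip_width: 0.1
```

Contact came at TCP z 147.0, so the wing top is at z 122.0 and the stud is 7.0 mm in: caught. I'll back off and hand in.

```bash
python3 -m creep '[{"offset":[-0.02,0,0],"twist":[0,0,0]},{"offset":[-0.08,0,0],"twist":[0,0,0]},{"offset":[-0.15,0,0],"twist":[0,0,0]},{"offset":[-0.18,0,0],"twist":[0,0,0]},{"offset":[-0.18,0,0],"twist":[0,0,0]},{"offset":[-0.18,0,0],"twist":[0,0,0]}]'
python3 - <<'E'
from h import *
import cv2
cv2.imwrite("pics/s3.png",camera("scene")[:,:,::-1])
E
```

```text
clock: 16.0
eef_pos: [549.1, -27.0, 238.6]
tool_rot: [0.275, 0.653, 0.272, -0.651]
ft_force: [0.3, 0.8, -0.2]
grip_width: -0.3
```

View pics/s3.png

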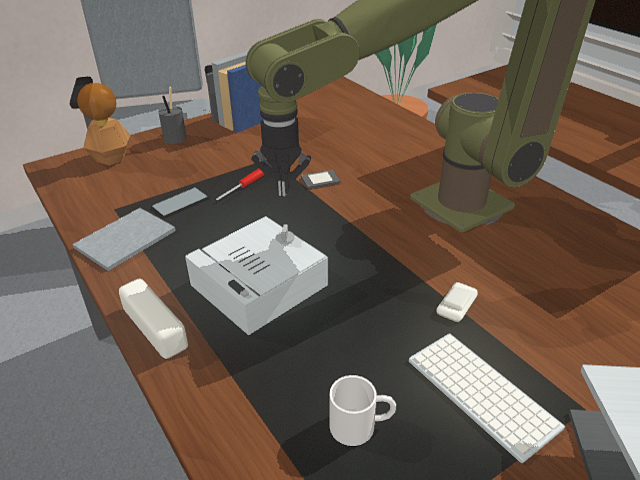

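```bash
python3 -c "
from station import *
print(close_job())"
```

```text
the job is handed in; nothing more can be done
None
```

The hatch is shut and, by my last checks, the stud sits in its catch. The job is handed in after about 16 s of robot time; the hand-in gives no verdict.

- **Closing the hatch:** I pushed it down slowly with closed fingers until it met a firm stop, with the fingertips at z ≈ 90 mm, the height of the shut lid.
- **Finding the slot:** I pinched the wing and turned it clockwise under 8–12 N. The bar dropped in at about 0.55–0.6 rad. The plate was pressed down by an estimated 2–2.5 mm, slightly more than the 1–2 mm advised but well under the 4.5 mm limit.
- **Locking:** I pushed the stud fully in and turned it to its stop, where the wrist torque rose to 0.37 N·m at a tool turn of about 2.5 rad. Then I eased up into the catch and let go.

**Last checks:**
- **Stud depth:** a light touch put the wing top at z ≈ 122.0 mm, which is 7.0 mm pushed in (caught).
- **Stud turn:** the wing looked turned about 2.4 rad, slightly less than the tool's 2.5. The pads probably slipped a little at the stop.
- **Wrist picture:** the wing centre was about 3 px across and 6 px up from where I predicted, too coarse to judge depth, so I relied on the touch.
- **Last view of the desk:** the lid looks shut, the robot is clear of everything and the other things look unmoved.

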